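# Find the blind hole of a spacer on a sprung feeler, then hold it hole-up

## Robot

A 6-joint arm with a two-finger parallel gripper is mounted at the origin on a cart in front of the work surface, level with it; the furniture and walls round the work are solid. World frame = base frame: x ahead of the robot, y to its left, z up, the work surface at z = 0. Lengths are in m, angles in rad, forces in N, time in s.
With the tool pointing down it reaches from about 0.35 to 0.775 m from the base axis. Payload 5.5 kg.
Tool frame: the origin (TCP) lies on the centre line of the jaws, within the pads' length; the fingertips stand 8 mm ahead of it and the grasp point (between the pads) lies 11 mm behind it; z points along the fingers, y is the direction in which the jaws open and shut (so a half turn about z gives the same grasp; the last joint's range is limited). The gripper opens to 85 mm and grips with 20 to 120 N. Pads are 22 mm wide; open, the fingers measure 114 mm over their backs; the gripper's body (76 mm by 85 mm) begins 54 mm behind the grasp point. The pads swing forward as they close: fully open they stand 13 mm farther back than shut.
Start: joints at [1.206, 0.313, 0.046, 1.304, 0, 1.431], TCP at [0.128, 0.561, 0.239] pointing down, gripper open.
Joint ranges: [-2.76, 2.76], [-0.86, 1.69], [-1.03, 1.26], [-2.2, 2.34], [-1.47, 1.5], [-3.14, 3.14]. Speed limits (rad/s): [2.57, 2.57, 3.14, 3.14, 3.14, 3.14].

## Interface

Orientations are given as a unit quaternion [w, x, y, z].
In Python, from workcell import env gives the robot as it stands. The module is installed in compiled form; this text tells all that it offers.
- The arm moves only by the tool play_rows, never from a script. Its argument "steps" is a list of rows, each an object with "claw": the closure in counts, from 0 (fully open) to 255 (shut); "dp": the shift along the tool's x, y, z in m, a list of three; "angular": the turn, a rotation vector about the tool's x, y, z in degrees, a list of three. In form: [{"claw": claw, "dp": [dx, dy, dz], "angular": [wx, wy, wz]}, ...]. A call has exactly 8 rows; each row shifts and turns the commanded pose from where the row before left it, along the tool's axes as they then stand; what a row does not reach is not made up. A row lasts 1/12 s, in which the tool goes at most 41.7 mm and 7.16 degrees, less where a joint would pass 70% of its speed; a pose out of reach is approached as far as the arm can. A call is refused whole if a number of a shift passes 0.0417 or a number of a turn 7.16, either way. A call with a gripper value outside its range is refused whole. The fingers move at their own pace and stop on an object; "force" is the grip in N (left out, the last holds). Time passes only in rows, so rows that do not move let the fingers close, or fill a call up. It gives the time, the measured TCP pose, the force and the opening at its end, in the units of the state.
- env.get_state(): the state, without advancing time (a new reading comes with each control period).
- env.read_camera(name): name is "side" or "top"; returns (picture, depth): 420x560x3 uint8, red, green, blue; 420x560 float32, m along the optical axis (not along the pixel's ray), 0 where there is no reading.
- env.calibration(name): a dict with "fx", "fy", "cx", "cy" (pixels), "world_from_camera" (4x4, takes a point from camera to world coordinates). Camera axes: x right, y down, z forward; pixel columns grow to the right and rows downward; lengths in m; the calibration is good to about 2 mm. A picture is of the moment at which its call begins. calibration takes no time and is no camera call.
- env.hand_in(): hands the job in, once; it reports no verdict.
The state is a dict: "clock": time; "joint_pos": joint angles; "qvel": joint speeds; "tau": joint torques, N m; "tcp_pos": TCP position; "orientation": TCP orientation; "wrist_force": force on the tool from outside, world axes, zero at the start; "ft_torque": the same for the moment, N m; "finger_gap": finger opening in m.
Only numpy, scipy, OpenCV 4.12 (cv2) and the standard library are available. Lean on these libraries where they do the work, as an engineer would, in place of code of your own. Each camera call takes 0.05 s, during which the arm holds its last target. There are 200 camera calls.

## Task

The square aluminium spacer has a deep blind hole in one end and only a shallow look-alike recess in the other. Find the deep hole by feel: hold the spacer level and gently push it over the sprung pin of the small blue feeler stand until its end is fully home and square against the steel stop (only the deep-hole end gets there), and keep it pressed there steadily for a full second. Then turn the spacer so that the deep hole points straight up and finish while still holding it, upright and well clear of the table and everything else (about a hand's breadth up, at least 10 cm), leaving the other things on the table undisturbed.

Things in the scene. Friction and masses are not known exactly. Their poses are not given: they have to be found in the camera images.
- spacer: loose square bar of bright aluminium, 28 x 28 x 56 mm, 60 to 120 g, lying on a long side, turned any way. Origin at its centre (14 mm above the table as it lies). Its x axis runs along its length towards the end with the deep hole (round, 14 mm across, 26 mm deep, central); the -x end has a look-alike recess, 14 mm across but 3 mm deep
- hole_mouth (a point): centre of the mouth of the spacer's deep hole, in the end face, 28 mm from the spacer's centre along the spacer's x; axes as the spacer's
- feeler: feeler stand fixed to the table: blue base 75 x 50 x 8 mm, upright steel stop plate 44 mm wide, 9 mm thick, top 46 mm above the table, 28 mm thick spring barrel behind it. Origin on the table under the middle of the stop's front face; x is level, from the stop face back along the barrel, roughly away from the robot; only the pin stands on the -x side. z up
- stop_face (a point): where the axis of the pin crosses the stop's front face, 30 mm above the table; axes as the feeler's
- pin (a joint): brass sprung pin, 8 mm across, round tip, level, standing out 32 mm from the stop face towards the feeler's -x. Value: how far it is pushed in, 0 free to 0.020 m (end stop); springs back with 1 N at 0 to 6 N at 0.020. Deep-hole end fully home: reads about 0.006 (2.5 N). Shallow end: pin stops at 0.020 and that end stays 9 mm off the stop
- terminal_board: bystander: green terminal board, 78 x 62 x 21 mm, loose, origin under its centre; leave where it is
- tape_black: bystander: roll of black tape lying flat, 62 mm across, 19 mm high, loose, origin under its centre; leave where it is
- wick_reel: bystander: small blue reel lying flat, 45 mm across, 10 mm high, loose, origin under its centre; leave where it is
- driver_board: bystander: small green driver board, 32 x 35 x 12 mm, loose, origin under its centre; leave where it is

How it is judged:
By the outcome, as a careful person would: the job done as asked, in the order asked, and still so for the second after the job is handed in, while the arm keeps its last pose, push and grip.
It also fails if it takes over 58 s, if anything falls off the work surface, if the arm or the gripper's body presses on something with over 40 N, if the wrist force passes 120 N, or if a joint passes its speed limit or range.

## Working session

There is one attempt and no reset: what is moved stays moved. The work goes in short steps, Python scripts to look and compute and a tool call to move; the robot and the scene stay as the last step left them, time stands still between calls to the robot, and variables do not carry over. Pictures are saved under pics/ and viewed, about 8 in all and at most 12, crops included, and the job is handed in when it is done.

Besides the shell and the picture viewer there is one more tool, called as name(argument=value, ...), one argument or row to a line, values as JSON. play_rows: Moves the arm, as the interface text tells. Its arguments: {"type":"object","properties":{"steps":{"type":"array","items":{"type":"object","properties":{"claw":{"type":"number"},"dp":{"type":"array","items":{"type":"number"}},"angular":{"type":"array","items":{"type":"number"}}}}},"force":{"type":"number"}},"required":["steps"]}

```bash
mkdir -p pics; python3 - <<'E'
from workcell import env
import cv2,numpy as np
print(env.get_state())
for n in("top","side"):
    p,d=env.read_camera(n); c=env.calibration(n); print(n,c)
    np.savez(f"{n}.npz",p=p,d=d); cv2.imwrite(f"pics/{n}0.png",p[:,:,::-1])
E
```

```text
{'clock': 0.0, 'joint_pos': array([ 1.20641290e+00,  3.13986195e-01,  4.49895125e-02,  1.30360467e+00,
       -2.40737746e-05,  1.43121457e+00]), 'qvel': array([-0.00028217, -0.00041637, -0.00088256, -0.00081185, -0.00033184,
        0.00099309]), 'tau': array([-8.10156671e-04, -4.80623710e+01,  2.98536730e+01,  1.93646637e-02,
       -6.22366474e-05, -1.77813700e-06]), 'tcp_pos': array([0.1280031 , 0.56006404, 0.23842125]), 'orientation': array([-2.13361981e-04,  1.12164251e-01,  9.93689270e-01, -8.77013525e-04]), 'wrist_force': array([-0.39760148, -0.10734372, -0.08492691]), 'ft_torque': array([ 0.00423715, -0.0276069 ,  0.03707563]), 'finger_gap': 0.08533988145858755}
top {'fx': 511.0787759222895, 'fy': 511.0787759222895, 'cx': 287.65610332942583, 'cy': 215.3264045155903, 'world_from_camera': array([[-0.02068533, -0.98770579,  0.15494963,  0.38092857],
       [-0.99931509,  0.02518219,  0.02711479, -0.17295856],
       [-0.03068341, -0.15428262, -0.9875502 ,  0.89588207],
       [ 0.        ,  0.        ,  0.        ,  1.        ]])}
side {'fx': 456.69118825135723, 'fy': 456.69118825135723, 'cx': 286.9707434975683, 'cy': 213.55673509501383, 'world_from_camera': array([[-0.85960111, -0.25050363,  0.44534691,  0.11896349],
       [-0.51081192,  0.44267834, -0.73695798,  0.50931014],
       [-0.01253478, -0.86097841, -0.50848703,  0.54074758],
       [ 0.        ,  0.        ,  0.        ,  1.        ]])}
```

View pics/top0.png

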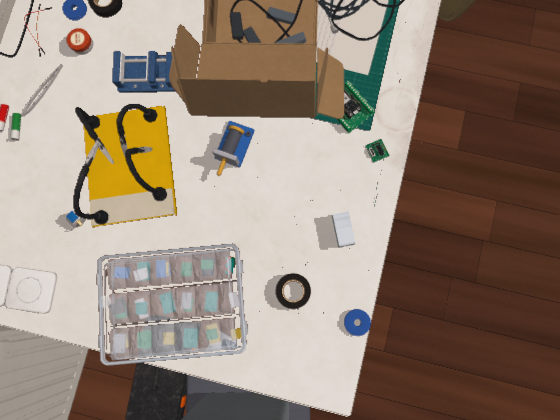

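View pics/side0.png

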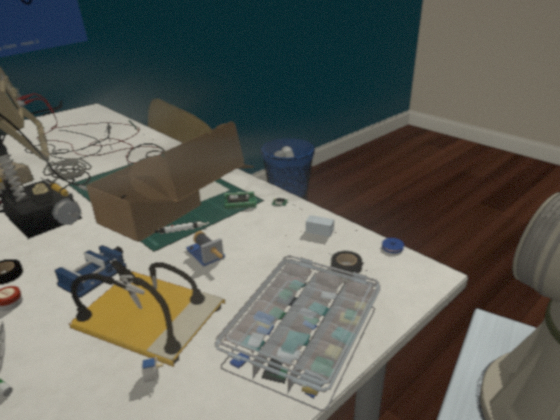

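The top view shows the spacer at about (343,229) and the feeler at (233,145), with its pin pointing to about (220,172). The tape is at (293,291), the reel at (357,322), the driver board at (376,150) and the terminal board at (352,105). Next I'll measure the spacer and feeler.

```bash
cat > h.py <<'E'
import numpy as np,cv2
from workcell import env
def ray(n,uv,z):
    "pixels -> world points on plane height z"
    c=env.calibration(n);T=c["world_from_camera"];uv=np.atleast_2d(uv).astype(float)
    d=np.c_[(uv[:,0]-c["cx"])/c["fx"],(uv[:,1]-c["cy"])/c["fy"],np.ones(len(uv))]@T[:3,:3].T
    return T[:3,3]+d*((z-T[2,3])/d[:,2])[:,None]
def cloud(n,d):
    c=env.calibration(n);T=c["world_from_camera"];v,u=np.mgrid[:420,:560]
    P=np.stack([(u-c["cx"])/c["fx"]*d,(v-c["cy"])/c["fy"]*d,d],-1)
    return P@T[:3,:3].T+T[:3,3]
E
python3 - <<'E'
from h import *
f=np.load("top.npz");p,d=f["p"],f["d"];W=cloud("top",d)
def show(m,name,z):
    pts=np.argwhere(m)[:,::-1].astype(np.float32)
    if len(pts)<5: print(name,len(pts));return
    r=cv2.minAreaRect(pts);b=ray("top",cv2.boxPoints(r),z)
    e=b[1]-b[0],b[2]-b[1];L=[np.linalg.norm(x) for x in e];a=e[int(np.argmax(L))]
    print(name,len(pts),r[0],"ctr",b.mean(0).round(4),"size",np.round(L,4),"yaw long",np.degrees(np.arctan2(a[1],a[0])).round(1))
R=np.zeros((420,560),bool)
s=R.copy();s[205:255,320:365]=1
m=s&(W[...,2]>.022)&(d>0);print("z",np.median(W[...,2][m]));show(m,"spacer",.028)
fr=R.copy();fr[112:185,195:265]=1
hsv=cv2.cvtColor(p,cv2.COLOR_RGB2HSV)
pin=fr&(hsv[...,0]>8)&(hsv[...,0]<28)&(hsv[...,1]>120)&(hsv[...,2]>90);show(pin,"pin",.03)
blue=fr&(hsv[...,0]>98)&(hsv[...,0]<125)&(hsv[...,1]>110);show(blue,"base",.008)
st=fr&(W[...,2]>.041)&(d>0);show(st,"stoptop",.045)
for n,u,v,z in(("tape",293,291,.019),("reel",357,322,.01),("drv",376,150,.012),("box edge",190,117,.0)):print(n,ray("top",(u,v),z).round(3))
a=cv2.resize(p[110:185,195:270],None,fx=7,fy=7,interpolation=cv2.INTER_CUBIC)[:,:,::-1]
cv2.imwrite("pics/feel.png",a)
E
```

```text
z 0.02881853002260998
spacer 552 (343.2756042480469, 228.61949157714844) ctr [ 0.4919 -0.2436  0.028 ] size [0.0288 0.0564] yaw long -170.3
pin 121 (230.26547241210938, 150.9822998046875) ctr [ 0.634  -0.0508  0.03  ] size [0.0914 0.027 ] yaw long -14.4
base 448 (234.4827423095703, 142.7930908203125) ctr [ 0.6554 -0.0553  0.008 ] size [0.0735 0.0494] yaw long -21.4
stoptop 626 (229.5, 136.5) ctr [ 0.6556 -0.0515  0.045 ] size [0.1211 0.0879] yaw long -91.8
tape [[ 0.388 -0.155  0.019]]
reel [[ 0.334 -0.262  0.01 ]]
drv [[ 0.633 -0.308  0.012]]
box edge [[0.709 0.028 0.   ]]
```

View pics/feel.png

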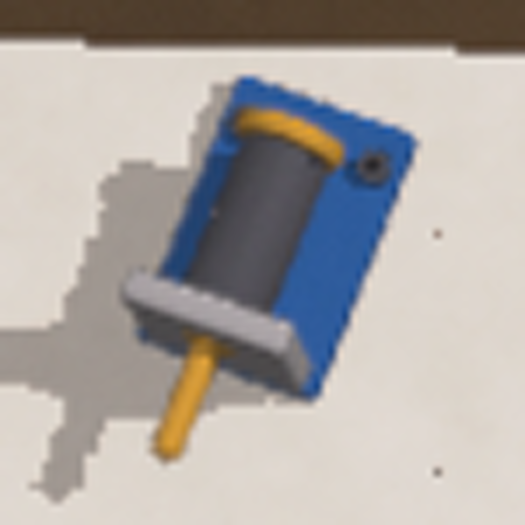

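The crop shows the pin running from its root at about (224.6,159) to its tip at (219,174), with the base yaw near -21°. I'll refine the pin line and work out the first moves.

```bash
cat >> h.py <<'E'
from scipy.spatial.transform import Rotation as Rn
def tool(): 
    s=env.get_state();q=s["orientation"];return s,Rn.from_quat(np.r_[q[1:],q[0]])
def go(target,yaw=None):
    "total shift in present tool axes (and turn to a tool-down pose with tool x at yaw deg)"
    s,R=tool();d=np.array(target)-s["tcp_pos"];print("t",round(s["clock"],2),"tcp",s["tcp_pos"].round(4),"F",s["wrist_force"].round(2),"gap",round(s["finger_gap"],4),"j",s["joint_pos"].round(2))
    print("toolx yaw",np.degrees(np.arctan2(*R.as_matrix()[1::-1,0])).round(2),"tool z",R.as_matrix()[:,2].round(4))
    print("shift",R.inv().apply(d).round(4))
    if yaw is not None:
        y=np.radians(yaw);X=np.array([np.cos(y),np.sin(y),0]);Z=np.array([0,0,-1.]);G=Rn.from_matrix(np.c_[X,np.cross(Z,X),Z])
        print("turn",np.degrees((R.inv()*G).as_rotvec()).round(2),"shift in goal axes",G.inv().apply(d).round(4))
E
python3 - <<'E'
from h import *
f=np.load("top.npz");p,d=f["p"],f["d"];W=cloud("top",d)
hsv=cv2.cvtColor(p,cv2.COLOR_RGB2HSV)
m=np.zeros((420,560),bool);m[155:185,205:235]=1
m&=(hsv[...,0]>8)&(hsv[...,0]<28)&(hsv[...,1]>110)
pts=np.argwhere(m)[:,::-1];P=ray("top",pts,.030)[:,:2];c=P.mean(0)
vx,vy,_,_=cv2.fitLine(P.astype(np.float32),cv2.DIST_L2,0,.01,.01).ravel()
v=np.array([vx,vy])*np.sign(vx);s=(P-c)@v
print(len(P),c,"yaw",np.degrees(np.arctan2(v[1],v[0])),"tip",c+v*s.min(),"root",c+v*s.max())
print("pin cross width",np.ptp((P-c)@[-v[1],v[0]]))
for r,n in(((20,120,170,345),"box"),((100,230,70,180),"goose"),((240,365,95,245),"case"),((75,130,315,375),"tb")):
    z=W[r[0]:r[1],r[2]:r[3]];k=d[r[0]:r[1],r[2]:r[3]]>0;print(n,"zmax",np.percentile(z[k][:,2],99.5).round(3),"min x",z[k][:,0].min().round(3))
print(go([.42,.2,.239]))
E
```

```text
76 [ 0.60721714 -0.03520193] yaw -21.839676 tip [ 0.59218722 -0.02917832] root [ 0.62092152 -0.04069431]
pin cross width 0.009599222767351506
box zmax 0.235 min x 0.648
goose zmax 0.124 min x 0.501
case zmax 0.063 min x 0.178
tb zmax 0.225 min x 0.65
t 0.1 tcp [0.128  0.5601 0.2385] F [-1.35  0.05 -0.08] gap 0.0855 j [1.21 0.31 0.05 1.3  0.   1.43]
toolx yaw 167.12 tool z [-6.0e-04 -1.5e-03 -1.0e+00]
shift [-3.649e-01 -2.860e-01 -1.000e-04]
None
```

play_rows(
  steps=[
    {"claw": 0, "dp": [-0.0366, -0.0286, 0]},
    {"claw": 0, "dp": [-0.0366, -0.0286, 0]},
    {"claw": 0, "dp": [-0.0366, -0.0286, 0]},
    {"claw": 0, "dp": [-0.0366, -0.0286, 0]},
    {"claw": 0, "dp": [-0.0366, -0.0286, 0]},
    {"claw": 0, "dp": [-0.0366, -0.0286, 0]},
    {"claw": 0, "dp": [-0.0366, -0.0286, 0]},
    {"claw": 0, "dp": [-0.0366, -0.0286, 0]},
  ],
)

```text
invalid input at $.steps[0]: expected keys claw, dp, angular
```

play_rows(
  steps=[
    {"claw": 0, "dp": [-0.032, -0.025, 0], "angular": [0, 0, 0]},
    {"claw": 0, "dp": [-0.032, -0.025, 0], "angular": [0, 0, 0]},
    {"claw": 0, "dp": [-0.032, -0.025, 0], "angular": [0, 0, 0]},
    {"claw": 0, "dp": [-0.032, -0.025, 0], "angular": [0, 0, 0]},
    {"claw": 0, "dp": [-0.032, -0.025, 0], "angular": [0, 0, 0]},
    {"claw": 0, "dp": [-0.032, -0.025, 0], "angular": [0, 0, 0]},
    {"claw": 0, "dp": [-0.032, -0.025, 0], "angular": [0, 0, 0]},
    {"claw": 0, "dp": [-0.032, -0.025, 0], "angular": [0, 0, 0]},
  ],
)

```text
clock: 0.77
tcp_pos: [0.3337, 0.3067, 0.2391]
orientation: [-0.0, 0.112, 0.994, -0.0]
wrist_force: [1.2, 0.3, 0.5]
finger_gap: 0.0854
```

```bash
python3 -c "
from h import *
go([.492,-.2436,.15],-170.3)"
```

```text
t 0.77 tcp [0.3337 0.3067 0.2391] F [1.19 0.34 0.54] gap 0.0854 j [ 0.57  0.08 -0.25  1.25  0.    0.79]
toolx yaw 167.14 tool z [-3.e-04 -1.e-04 -1.e+00]
shift [-0.2768 -0.5013  0.0891]
turn [-1.000e-02 -2.000e-02 -2.256e+01] shift in goal axes [-0.0633 -0.5691  0.0891]
```

play_rows(
  steps=[
    {"claw": 0, "dp": [-0.0198, -0.0358, 0], "angular": [0, 0, 0]},
    {"claw": 0, "dp": [-0.0198, -0.0358, 0], "angular": [0, 0, 0]},
    {"claw": 0, "dp": [-0.0198, -0.0358, 0], "angular": [0, 0, 0]},
    {"claw": 0, "dp": [-0.0198, -0.0358, 0], "angular": [0, 0, 0]},
    {"claw": 0, "dp": [-0.0198, -0.0358, 0], "angular": [0, 0, 0]},
    {"claw": 0, "dp": [-0.0198, -0.0358, 0], "angular": [0, 0, 0]},
    {"claw": 0, "dp": [-0.0198, -0.0358, 0], "angular": [0, 0, 0]},
    {"claw": 0, "dp": [-0.0198, -0.0358, 0], "angular": [0, 0, 0]},
  ],
)

```text
clock: 1.43
tcp_pos: [0.4235, -0.008, 0.2392]
orientation: [-0.0, 0.112, 0.994, 0.0]
wrist_force: [0.7, 0.1, -0.6]
finger_gap: 0.0855
```

play_rows(
  steps=[
    {"claw": 0, "dp": [-0.0198, -0.0358, 0], "angular": [0, 0, 0]},
    {"claw": 0, "dp": [-0.0198, -0.0358, 0], "angular": [0, 0, 0]},
    {"claw": 0, "dp": [-0.0198, -0.0358, 0], "angular": [0, 0, 0]},
    {"claw": 0, "dp": [-0.0198, -0.0358, 0], "angular": [0, 0, 0]},
    {"claw": 0, "dp": [-0.0198, -0.0358, 0], "angular": [0, 0, 0]},
    {"claw": 0, "dp": [0, 0, 0.035], "angular": [0, 0, -7.1]},
    {"claw": 0, "dp": [0, 0, 0.03], "angular": [0, 0, -7.1]},
    {"claw": 0, "dp": [0, 0, 0], "angular": [0, 0, -7.1]},
  ],
)

```text
clock: 2.1
tcp_pos: [0.4768, -0.2016, 0.1678]
orientation: [-0.004, -0.075, 0.997, 0.003]
wrist_force: [-1.6, 0.8, -0.9]
finger_gap: 0.0858
```

```bash
python3 - <<'E'
from h import *
p,d=env.read_camera("top");cv2.imwrite("pics/pre.png",p[:,:,::-1])
a=cv2.resize(p[170:290,280:410],None,fx=5,fy=5,interpolation=cv2.INTER_CUBIC)[:,:,::-1];cv2.imwrite("pics/prec.png",a)
go([.492,-.2436,.012],-170.3)
E
```

```text
t 2.15 tcp [ 0.4776 -0.2016  0.1701] F [0.79 0.6  0.09] gap 0.0854 j [-0.55  0.24 -0.22  1.11  0.   -0.71]
toolx yaw -170.99 tool z [-0.0071  0.0046 -1.    ]
shift [-0.0086 -0.0446  0.1578]
turn [ 0.32 -0.36 -0.69] shift in goal axes [-0.0071 -0.0438  0.1581]
```

View pics/prec.png

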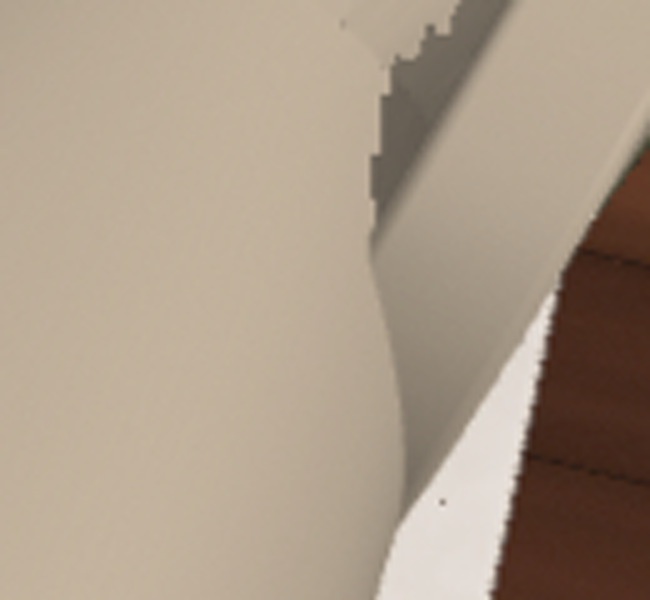

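play_rows(
  steps=[
    {"claw": 0, "dp": [-0.004, -0.022, 0], "angular": [0.3, -0.3, 0]},
    {"claw": 0, "dp": [-0.003, -0.022, 0], "angular": [0, 0, 0]},
    {"claw": 0, "dp": [0, 0, 0.035], "angular": [0, 0, 0]},
    {"claw": 0, "dp": [0, 0, 0.035], "angular": [0, 0, 0]},
    {"claw": 0, "dp": [0, 0, 0.03], "angular": [0, 0, 0]},
    {"claw": 0, "dp": [0, 0, 0.02], "angular": [0, 0, 0]},
    {"claw": 0, "dp": [0, 0, 0], "angular": [0, 0, 0]},
    {"claw": 0, "dp": [0, 0, 0], "angular": [0, 0, 0]},
  ],
)

```text
clock: 2.82
tcp_pos: [0.4939, -0.245, 0.054]
orientation: [0.002, -0.073, 0.997, -0.002]
wrist_force: [-0.1, -0.8, -0.4]
finger_gap: 0.0856
```

```bash
python3 - <<'E'
from h import *
p,d=env.read_camera("side")
a=cv2.resize(p[170:270,260:400],None,fx=5,fy=5,interpolation=cv2.INTER_CUBIC)[:,:,::-1];cv2.imwrite("pics/sidec.png",a)
go([.492,-.2436,.013],-170.3)
E
```

```text
t 2.87 tcp [ 0.495  -0.2458  0.0555] F [-0.02 -0.56 -0.42] gap 0.0854 j [-0.61  0.39 -0.32  0.85 -0.   -0.75]
toolx yaw -171.64 tool z [ 0.0067 -0.0048 -1.    ]
shift [0.0029 0.0029 0.0424]
turn [-0.33  0.34 -1.34] shift in goal axes [0.0026 0.0027 0.0425]
```

View pics/sidec.png

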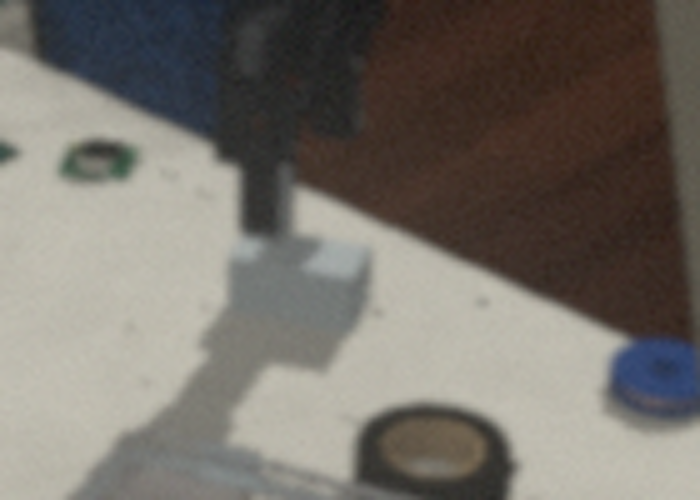

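The crop shows the near finger hanging in front of the spacer, with nothing else near. I'll descend and close.

play_rows(
  steps=[
    {"claw": 0, "dp": [0.0026, 0.0027, 0], "angular": [-0.3, 0.3, -1.3]},
    {"claw": 0, "dp": [0, 0, 0.02], "angular": [0, 0, 0]},
    {"claw": 0, "dp": [0, 0, 0.015], "angular": [0, 0, 0]},
    {"claw": 0, "dp": [0, 0, 0.007], "angular": [0, 0, 0]},
    {"claw": 0, "dp": [0, 0, 0], "angular": [0, 0, 0]},
    {"claw": 255, "dp": [0, 0, 0], "angular": [0, 0, 0]},
    {"claw": 255, "dp": [0, 0, 0], "angular": [0, 0, 0]},
    {"claw": 255, "dp": [0, 0, 0], "angular": [0, 0, 0]},
  ],
  force=40,
)

```text
clock: 3.53
tcp_pos: [0.4923, -0.2438, 0.0136]
orientation: [0.001, -0.085, 0.996, -0.001]
wrist_force: [0.4, 0.3, -0.7]
finger_gap: 0.0515
```

play_rows(
  steps=[
    {"claw": 255, "dp": [0, 0, 0], "angular": [0, 0, 0]},
    {"claw": 255, "dp": [0, 0, 0], "angular": [0, 0, 0]},
    {"claw": 255, "dp": [0, 0, 0], "angular": [0, 0, 0]},
    {"claw": 255, "dp": [0, 0, 0], "angular": [0, 0, 0]},
    {"claw": 255, "dp": [0, 0, 0], "angular": [0, 0, 0]},
    {"claw": 255, "dp": [0, 0, 0], "angular": [0, 0, 0]},
    {"claw": 255, "dp": [0, 0, 0], "angular": [0, 0, 0]},
    {"claw": 255, "dp": [0, 0, 0], "angular": [0, 0, 0]},
  ],
)

```text
clock: 4.2
tcp_pos: [0.4921, -0.2436, 0.0132]
orientation: [0.001, -0.085, 0.996, -0.0]
wrist_force: [-0.9, 0.3, 5.8]
finger_gap: 0.0274
```

```bash
python3 - <<'E'
from h import *
go([.492,-.2436,.013],-170.3)
u=np.array([np.cos(np.radians(-21.6)),np.sin(np.radians(-21.6))]);F=np.array([.6219,-.0408])
print("stage",F-u*.11)
go(np.r_[F-u*.11,.09],158.4)
E
```

```text
t 4.2 tcp [ 0.4921 -0.2436  0.0132] F [-0.87  0.27  5.82] gap 0.0274 j [-0.61  0.44 -0.37  0.76  0.   -0.78]
toolx yaw -170.28 tool z [ 1.3e-03 -9.0e-04 -1.0e+00]
shift [0.0001 0.0001 0.0002]
turn [-0.06  0.06  0.02] shift in goal axes [0.0001 0.0001 0.0002]
stage [ 5.19624587e-01 -3.06299205e-04]
t 4.2 tcp [ 0.4921 -0.2436  0.0132] F [-0.87  0.27  5.82] gap 0.0274 j [-0.61  0.44 -0.37  0.76  0.   -0.78]
toolx yaw -170.28 tool z [ 1.3e-03 -9.0e-04 -1.0e+00]
shift [-0.0683  0.2351 -0.077 ]
turn [-0.04  0.08 31.32] shift in goal axes [ 0.064   0.2364 -0.0768]
```

play_rows(
  steps=[
    {"claw": 255, "dp": [0, 0, -0.02], "angular": [0, 0, 0]},
    {"claw": 255, "dp": [0, 0, -0.035], "angular": [0, 0, 0]},
    {"claw": 255, "dp": [0, 0, -0.022], "angular": [0, 0, 0]},
    {"claw": 255, "dp": [0, 0, 0], "angular": [0, 0, 6.26]},
    {"claw": 255, "dp": [0, 0, 0], "angular": [0, 0, 6.26]},
    {"claw": 255, "dp": [0, 0, 0], "angular": [0, 0, 6.26]},
    {"claw": 255, "dp": [0, 0, 0], "angular": [0, 0, 6.26]},
    {"claw": 255, "dp": [0, 0, 0], "angular": [0, 0, 6.26]},
  ],
)

```text
clock: 4.87
tcp_pos: [0.4911, -0.243, 0.089]
orientation: [-0.0, 0.19, 0.982, 0.0]
wrist_force: [0.2, 0.5, -1.1]
finger_gap: 0.0274
```

play_rows(
  steps=[
    {"claw": 255, "dp": [0.0107, 0.0394, 0], "angular": [0, 0, 0]},
    {"claw": 255, "dp": [0.0107, 0.0394, 0], "angular": [0, 0, 0]},
    {"claw": 255, "dp": [0.0107, 0.0394, 0], "angular": [0, 0, 0]},
    {"claw": 255, "dp": [0.0107, 0.0394, 0], "angular": [0, 0, 0]},
    {"claw": 255, "dp": [0.0107, 0.0394, 0], "angular": [0, 0, 0]},
    {"claw": 255, "dp": [0.0107, 0.0394, 0], "angular": [0, 0, 0]},
    {"claw": 255, "dp": [0, 0, 0], "angular": [0, 0, 0]},
    {"claw": 255, "dp": [0, 0, 0], "angular": [0, 0, 0]},
  ],
)

```text
clock: 5.53
tcp_pos: [0.5182, 0.0026, 0.089]
orientation: [-0.0, 0.185, 0.983, -0.0]
wrist_force: [-0.5, -1.2, -0.6]
finger_gap: 0.0271
```

```bash
python3 - <<'E'
from h import *
go([.5196,-.0003,.0292],158.4)
p,d=env.read_camera("side")
a=cv2.resize(p[190:300,150:310],None,fx=5,fy=5,interpolation=cv2.INTER_CUBIC)[:,:,::-1];cv2.imwrite("pics/s2.png",a)
p,d=env.read_camera("top");cv2.imwrite("pics/t2.png",p[:,:,::-1])
E
```

```text
t 5.53 tcp [0.5182 0.0026 0.089 ] F [-0.53 -1.2  -0.59] gap 0.0271 j [-0.15  0.3  -0.36  0.91 -0.    0.22]
toolx yaw 158.71 tool z [-9.e-04  1.e-04 -1.e+00]
shift [-0.0024 -0.0022  0.0598]
turn [-0.02 -0.05  0.31] shift in goal axes [-0.0023 -0.0022  0.0598]
```

View pics/s2.png

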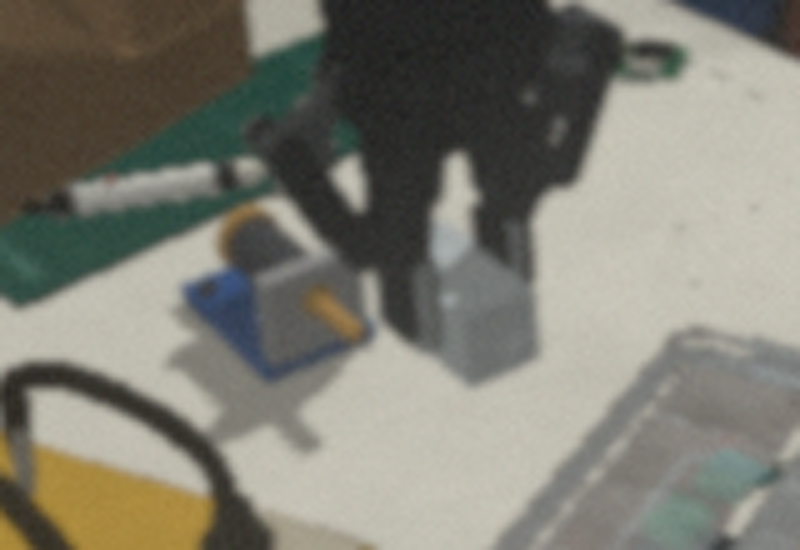

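The crop shows the spacer held level in front of the feeler, with the pin tip at about (221.4,255.4) and its root at (213,249.4) in the full side picture. I'll cross-check the pin from this view and lower.

```bash
python3 - <<'E'
from h import *
print(ray("side",[[221.4,255.4],[213,249.4]],.030).round(4))
E
```

```text
[[ 0.595  -0.0341  0.03  ]
 [ 0.6216 -0.0419  0.03  ]]
```

play_rows(
  steps=[
    {"claw": 255, "dp": [-0.0023, -0.0022, 0], "angular": [0, 0, 0.3]},
    {"claw": 255, "dp": [0, 0, 0.025], "angular": [0, 0, 0]},
    {"claw": 255, "dp": [0, 0, 0.02], "angular": [0, 0, 0]},
    {"claw": 255, "dp": [0, 0, 0.0148], "angular": [0, 0, 0]},
    {"claw": 255, "dp": [-0.01, 0, 0], "angular": [0, 0, 0]},
    {"claw": 255, "dp": [-0.01, 0, 0], "angular": [0, 0, 0]},
    {"claw": 255, "dp": [0, 0, 0], "angular": [0, 0, 0]},
    {"claw": 255, "dp": [0, 0, 0], "angular": [0, 0, 0]},
  ],
)

```text
clock: 6.3
tcp_pos: [0.5409, -0.0115, 0.0309]
orientation: [0.002, 0.191, 0.982, 0.0]
wrist_force: [0.8, -0.1, -1.2]
finger_gap: 0.027
```

```bash
python3 - <<'E'
from h import *
u=np.array([np.cos(np.radians(-21.6)),np.sin(np.radians(-21.6))]);F=np.array([.6219,-.0408])
go(np.r_[F-u*.09,.0292],158.4)
p,d=env.read_camera("side")
cv2.imwrite("pics/s3.png",cv2.resize(p[200:300,170:290],None,fx=6,fy=6,interpolation=cv2.INTER_CUBIC)[:,:,::-1])
E
```

```text
t 6.3 tcp [ 0.5409 -0.0115  0.0309] F [ 0.81 -0.1  -1.15] gap 0.027 j [-0.17  0.4  -0.37  0.79 -0.    0.21]
toolx yaw 158.02 tool z [ 3.1e-03 -5.0e-04 -1.0e+00]
shift [0.004  0.0026 0.0017]
turn [ 0.04  0.18 -0.38] shift in goal axes [0.004  0.0026 0.0017]
```

View pics/s3.png

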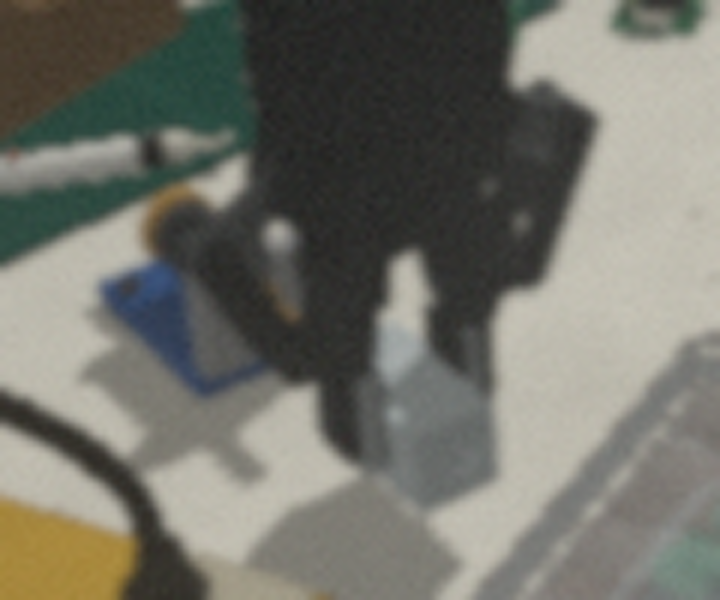

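The spacer is level and clear of the pin. I'll correct the offsets and feel forward to 48 mm from the stop, where the shallow end would give about 3 N and the deep end nothing.

play_rows(
  steps=[
    {"claw": 255, "dp": [0, 0.0014, 0.0015], "angular": [0, 0, -0.3]},
    {"claw": 255, "dp": [0, 0, 0], "angular": [0, 0, 0]},
    {"claw": 255, "dp": [-0.008, 0, 0], "angular": [0, 0, 0]},
    {"claw": 255, "dp": [-0.008, 0, 0], "angular": [0, 0, 0]},
    {"claw": 255, "dp": [-0.006, 0, 0], "angular": [0, 0, 0]},
    {"claw": 255, "dp": [-0.005, 0, 0], "angular": [0, 0, 0]},
    {"claw": 255, "dp": [0, 0, 0], "angular": [0, 0, 0]},
    {"claw": 255, "dp": [0, 0, 0], "angular": [0, 0, 0]},
  ],
)

```text
clock: 7.02
tcp_pos: [0.5646, -0.019, 0.0279]
orientation: [-0.0, 0.187, 0.982, 0.0]
wrist_force: [0.3, 0.2, -1.8]
finger_gap: 0.0271
```

```bash
cat >> h.py <<'E'
U=np.array([np.cos(np.radians(-21.6)),np.sin(np.radians(-21.6))]);F0=np.array([.6215,-.0419])
def feel(dist,yaw=158.4):
    s,R=tool();r=F0-s["tcp_pos"][:2];f=s["wrist_force"]
    n=np.array([-U[1],U[0]]);print("dist",(r@U).round(4),"lat",-(r@n).round(4),"Fpush",-(f[:2]@U).round(2),"Flat",(f[:2]@n).round(2),"Fz",f[2].round(2),"T",s["ft_torque"].round(3))
    go(np.r_[F0-U*dist,.0292],yaw)
E
python3 -c "
from h import *
feel(.048)"
```

```text
dist 0.0614 lat 0.0004 Fpush -0.22 Flat 0.29 Fz -1.8 T [0.017 0.013 0.082]
t 7.02 tcp [ 0.5646 -0.019   0.0279] F [ 0.31  0.19 -1.8 ] gap 0.0271 j [-0.18  0.45 -0.31  0.81  0.    0.2 ]
toolx yaw 158.41 tool z [-1.e-04  1.e-04 -1.e+00]
shift [-0.0134 -0.0004 -0.0013]
turn [ 0.   -0.01  0.01] shift in goal axes [-0.0134 -0.0004 -0.0013]
```

play_rows(
  steps=[
    {"claw": 255, "dp": [0, 0, -0.001], "angular": [0, 0, 0]},
    {"claw": 255, "dp": [-0.004, 0, 0], "angular": [0, 0, 0]},
    {"claw": 255, "dp": [-0.004, 0, 0], "angular": [0, 0, 0]},
    {"claw": 255, "dp": [-0.004, 0, 0], "angular": [0, 0, 0]},
    {"claw": 255, "dp": [-0.003, 0, 0], "angular": [0, 0, 0]},
    {"claw": 255, "dp": [0, 0, 0], "angular": [0, 0, 0]},
    {"claw": 255, "dp": [0, 0, 0], "angular": [0, 0, 0]},
    {"claw": 255, "dp": [0, 0, 0], "angular": [0, 0, 0]},
  ],
)

```text
clock: 7.68
tcp_pos: [0.578, -0.0243, 0.029]
orientation: [-0.0, 0.187, 0.982, 0.0]
wrist_force: [-0.0, 0.6, -0.4]
finger_gap: 0.0272
```

```bash
python3 -c "
from h import *
feel(.040)"
```

```text
dist 0.0469 lat 0.0004 Fpush 0.27 Flat 0.56 Fz -0.4 T [-0.064  0.007  0.016]
t 7.68 tcp [ 0.578  -0.0243  0.029 ] F [-0.05  0.62 -0.4 ] gap 0.0272 j [-0.18  0.47 -0.27  0.83  0.    0.2 ]
toolx yaw 158.42 tool z [-4.e-04  1.e-04 -1.e+00]
shift [-0.0069 -0.0004 -0.0003]
turn [-0.   -0.03  0.02] shift in goal axes [-0.0069 -0.0004 -0.0002]
```

There is almost no force at 47 mm, so the pin is in the deep hole. I'll continue to 36 mm.

play_rows(
  steps=[
    {"claw": 255, "dp": [-0.004, 0, 0], "angular": [0, 0, 0]},
    {"claw": 255, "dp": [-0.004, 0, 0], "angular": [0, 0, 0]},
    {"claw": 255, "dp": [-0.003, 0, 0], "angular": [0, 0, 0]},
    {"claw": 255, "dp": [0, 0, 0], "angular": [0, 0, 0]},
    {"claw": 255, "dp": [0, 0, 0], "angular": [0, 0, 0]},
    {"claw": 255, "dp": [0, 0, 0], "angular": [0, 0, 0]},
    {"claw": 255, "dp": [0, 0, 0], "angular": [0, 0, 0]},
    {"claw": 255, "dp": [0, 0, 0], "angular": [0, 0, 0]},
  ],
)

```text
clock: 8.35
tcp_pos: [0.5881, -0.0282, 0.029]
orientation: [-0.0, 0.187, 0.982, 0.0]
wrist_force: [-0.7, 1.2, -0.6]
finger_gap: 0.0272
```

```bash
python3 -c "
from h import *
feel(.030)"
```

```text
dist 0.036 lat 0.0004 Fpush 1.08 Flat 0.87 Fz -0.62 T [0.091 0.174 0.035]
t 8.35 tcp [ 0.5881 -0.0282  0.029 ] F [-0.68  1.21 -0.62] gap 0.0272 j [-0.18  0.48 -0.24  0.84  0.    0.19]
toolx yaw 158.43 tool z [-4.e-04  2.e-04 -1.e+00]
shift [-0.006  -0.0004 -0.0002]
turn [ 0.   -0.02  0.03] shift in goal axes [-0.006  -0.0004 -0.0002]
```

play_rows(
  steps=[
    {"claw": 255, "dp": [-0.002, 0, 0], "angular": [0, 0, 0]},
    {"claw": 255, "dp": [-0.002, 0, 0], "angular": [0, 0, 0]},
    {"claw": 255, "dp": [-0.001, 0, 0], "angular": [0, 0, 0]},
    {"claw": 255, "dp": [-0.001, 0, 0], "angular": [0, 0, 0]},
    {"claw": 255, "dp": [0, 0, 0], "angular": [0, 0, 0]},
    {"claw": 255, "dp": [0, 0, 0], "angular": [0, 0, 0]},
    {"claw": 255, "dp": [0, 0, 0], "angular": [0, 0, 0]},
    {"claw": 255, "dp": [0, 0, 0], "angular": [0, 0, 0]},
  ],
)

```text
clock: 9.02
tcp_pos: [0.5932, -0.0303, 0.0288]
orientation: [-0.001, 0.187, 0.982, 0.0]
wrist_force: [-4.8, 2.8, 0.9]
finger_gap: 0.0274
```

```bash
python3 -c "
from h import *
feel(.028)"
```

```text
dist 0.0306 lat 0.0004 Fpush 5.48 Flat 0.86 Fz 0.93 T [ 0.391  0.913 -0.036]
t 9.02 tcp [ 0.5932 -0.0303  0.0288] F [-4.78  2.81  0.93] gap 0.0274 j [-0.19  0.49 -0.23  0.85  0.    0.19]
toolx yaw 158.43 tool z [-1.6e-03  5.0e-04 -1.0e+00]
shift [-0.0026 -0.0004 -0.0004]
turn [-0.01 -0.09  0.03] shift in goal axes [-0.0026 -0.0004 -0.0004]
```

play_rows(
  steps=[
    {"claw": 255, "dp": [-0.0005, 0, 0], "angular": [0, 0, 0]},
    {"claw": 255, "dp": [-0.0005, 0, 0], "angular": [0, 0, 0]},
    {"claw": 255, "dp": [-0.0005, 0, 0], "angular": [0, 0, 0]},
    {"claw": 255, "dp": [0, 0, 0], "angular": [0, 0, 0]},
    {"claw": 255, "dp": [0, 0, 0], "angular": [0, 0, 0]},
    {"claw": 255, "dp": [0, 0, 0], "angular": [0, 0, 0]},
    {"claw": 255, "dp": [0, 0, 0], "angular": [0, 0, 0]},
    {"claw": 255, "dp": [0, 0, 0], "angular": [0, 0, 0]},
  ],
)

```text
clock: 9.68
tcp_pos: [0.5932, -0.0303, 0.0287]
orientation: [-0.002, 0.187, 0.982, 0.0]
wrist_force: [-9.3, 2.8, 4.2]
finger_gap: 0.0272
```

```bash
python3 - <<'E'
from h import *
feel(.028)
p,d=env.read_camera("side")
cv2.imwrite("pics/s4.png",cv2.resize(p[200:290,170:270],None,fx=7,fy=6.6,interpolation=cv2.INTER_CUBIC)[:,:,::-1])
E
```

```text
dist 0.0306 lat 0.0004 Fpush 9.66 Flat -0.81 Fz 4.16 T [0.535 1.533 0.   ]
t 9.68 tcp [ 0.5932 -0.0303  0.0287] F [-9.28  2.8   4.16] gap 0.0272 j [-0.19  0.49 -0.23  0.85  0.    0.19]
toolx yaw 158.44 tool z [-0.004   0.0013 -1.    ]
shift [-0.0026 -0.0004 -0.0005]
turn [-0.02 -0.24  0.04] shift in goal axes [-0.0026 -0.0004 -0.0005]
```

View pics/s4.png

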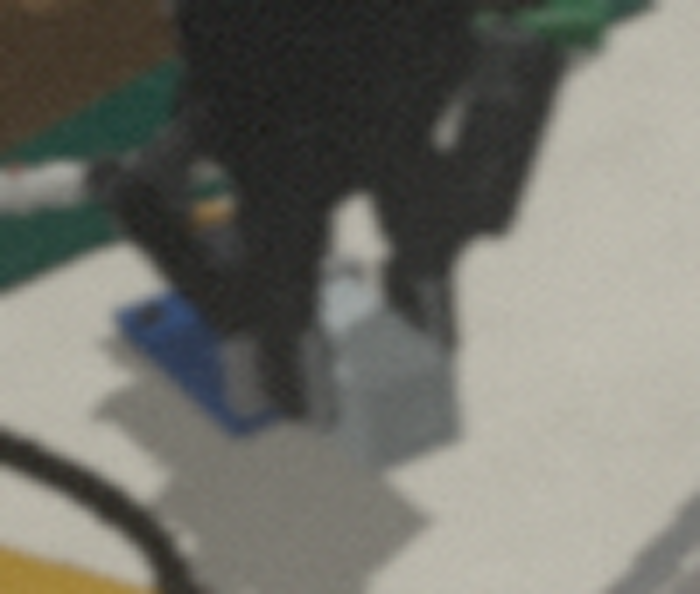

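The TCP stopped dead at 30.6 mm while the force rose from 5.5 to 9.7 N, which means a hard stop: the deep-hole end is home. I'll take out the 0.24° tilt and hold for two calls.

play_rows(
  steps=[
    {"claw": 255, "dp": [0, 0, 0], "angular": [0, -0.2, 0]},
    {"claw": 255, "dp": [0, 0, 0], "angular": [0, 0, 0]},
    {"claw": 255, "dp": [0, 0, 0], "angular": [0, 0, 0]},
    {"claw": 255, "dp": [0, 0, 0], "angular": [0, 0, 0]},
    {"claw": 255, "dp": [0, 0, 0], "angular": [0, 0, 0]},
    {"claw": 255, "dp": [0, 0, 0], "angular": [0, 0, 0]},
    {"claw": 255, "dp": [0, 0, 0], "angular": [0, 0, 0]},
    {"claw": 255, "dp": [0, 0, 0], "angular": [0, 0, 0]},
  ],
)

```text
clock: 10.4
tcp_pos: [0.5932, -0.0303, 0.0286]
orientation: [-0.0, 0.187, 0.982, -0.0]
wrist_force: [-7.8, 3.0, 3.1]
finger_gap: 0.0271
```

```bash
python3 -c "
from h import *
feel(.028)"
```

```text
dist 0.0306 lat 0.0004 Fpush 8.39 Flat -0.07 Fz 3.09 T [ 0.562  1.511 -0.035]
t 10.4 tcp [ 0.5932 -0.0303  0.0286] F [-7.83  3.02  3.09] gap 0.0271 j [-0.19  0.49 -0.23  0.85 -0.    0.19]
toolx yaw 158.44 tool z [-7.e-04  1.e-04 -1.e+00]
shift [-0.0026 -0.0004 -0.0006]
turn [-0.01 -0.04  0.04] shift in goal axes [-0.0026 -0.0004 -0.0006]
```

play_rows(
  steps=[
    {"claw": 255, "dp": [0, 0, 0], "angular": [0, 0, 0]},
    {"claw": 255, "dp": [0, 0, 0], "angular": [0, 0, 0]},
    {"claw": 255, "dp": [0, 0, 0], "angular": [0, 0, 0]},
    {"claw": 255, "dp": [0, 0, 0], "angular": [0, 0, 0]},
    {"claw": 255, "dp": [0, 0, 0], "angular": [0, 0, 0]},
    {"claw": 255, "dp": [0, 0, 0], "angular": [0, 0, 0]},
    {"claw": 255, "dp": [0, 0, 0], "angular": [0, 0, 0]},
    {"claw": 255, "dp": [0, 0, 0], "angular": [0, 0, 0]},
  ],
)

```text
clock: 11.07
tcp_pos: [0.5932, -0.0303, 0.0286]
orientation: [-0.0, 0.187, 0.982, -0.0]
wrist_force: [-7.6, 4.1, 2.8]
finger_gap: 0.0272
```

play_rows(
  steps=[
    {"claw": 255, "dp": [0, 0, 0], "angular": [0, 0, 0]},
    {"claw": 255, "dp": [0, 0, 0], "angular": [0, 0, 0]},
    {"claw": 255, "dp": [0, 0, 0], "angular": [0, 0, 0]},
    {"claw": 255, "dp": [0, 0, 0], "angular": [0, 0, 0]},
    {"claw": 255, "dp": [0, 0, 0], "angular": [0, 0, 0]},
    {"claw": 255, "dp": [0, 0, 0], "angular": [0, 0, 0]},
    {"claw": 255, "dp": [0, 0, 0], "angular": [0, 0, 0]},
    {"claw": 255, "dp": [0, 0, 0], "angular": [0, 0, 0]},
  ],
)

```text
clock: 11.73
tcp_pos: [0.5932, -0.0303, 0.0286]
orientation: [-0.0, 0.187, 0.982, -0.0]
wrist_force: [-7.2, 3.4, 3.6]
finger_gap: 0.0271
```

Held steadily for about 2 s at 8–9 N. Now I'll back straight off the pin, then lift.

play_rows(
  steps=[
    {"claw": 255, "dp": [0.005, 0, 0], "angular": [0, 0, 0]},
    {"claw": 255, "dp": [0.01, 0, 0], "angular": [0, 0, 0]},
    {"claw": 255, "dp": [0.015, 0, 0], "angular": [0, 0, 0]},
    {"claw": 255, "dp": [0.02, 0, 0], "angular": [0, 0, 0]},
    {"claw": 255, "dp": [0.02, 0, 0], "angular": [0, 0, 0]},
    {"claw": 255, "dp": [0.02, 0, 0], "angular": [0, 0, 0]},
    {"claw": 255, "dp": [0, 0, 0], "angular": [0, 0, 0]},
    {"claw": 255, "dp": [0, 0, -0.02], "angular": [0, 0, 0]},
  ],
  force=50,
)

```text
clock: 12.4
tcp_pos: [0.5093, 0.0024, 0.0464]
orientation: [-0.0, 0.187, 0.982, -0.001]
wrist_force: [0.4, -1.0, -1.5]
finger_gap: 0.0273
```

play_rows(
  steps=[
    {"claw": 255, "dp": [0, 0, -0.03], "angular": [0, 0, 0]},
    {"claw": 255, "dp": [0, 0, -0.03], "angular": [0, 0, 0]},
    {"claw": 255, "dp": [0, 0, -0.03], "angular": [0, 0, 0]},
    {"claw": 255, "dp": [0, 0, -0.03], "angular": [0, 0, 0]},
    {"claw": 255, "dp": [0, 0, -0.03], "angular": [0, 0, 0]},
    {"claw": 255, "dp": [0, -0.03, -0.03], "angular": [0, 0, 0]},
    {"claw": 255, "dp": [0, -0.03, 0], "angular": [0, 0, 0]},
    {"claw": 255, "dp": [0, 0, 0], "angular": [0, 0, 0]},
  ],
)

```text
clock: 13.07
tcp_pos: [0.491, -0.0572, 0.2314]
orientation: [0.006, 0.189, 0.982, -0.002]
wrist_force: [-0.5, 0.4, -2.3]
finger_gap: 0.027
```

play_rows(
  steps=[
    {"claw": 255, "dp": [0, 0, 0], "angular": [0, -5, 0]},
    {"claw": 255, "dp": [0, 0, 0], "angular": [0, -5, 0]},
    {"claw": 255, "dp": [0, 0, 0], "angular": [0, -5, 0]},
    {"claw": 255, "dp": [0, 0, 0], "angular": [0, -5, 0]},
    {"claw": 255, "dp": [0, 0, 0], "angular": [0, -5, 0]},
    {"claw": 255, "dp": [0, 0, 0], "angular": [0, -5, 0]},
    {"claw": 255, "dp": [0, 0, 0], "angular": [0, -5, 0]},
    {"claw": 255, "dp": [0, 0, 0], "angular": [0, -5, 0]},
  ],
)

```text
clock: 13.73
tcp_pos: [0.4899, -0.0532, 0.2297]
orientation: [0.341, 0.176, 0.921, -0.065]
wrist_force: [0.4, -0.3, -1.1]
finger_gap: 0.0273
```

```bash
python3 -c "
from h import *
go([.53,-.05,.25])"
```

```text
t 13.73 tcp [ 0.4899 -0.0532  0.2297] F [ 0.38 -0.34 -1.14] gap 0.0273 j [-0.2  -0.33 -0.87  0.32 -0.11  0.13]
toolx yaw 158.36 tool z [ 0.6055 -0.239  -0.7591]
shift [-0.0406  0.0177  0.0081]
```

play_rows(
  steps=[
    {"claw": 255, "dp": [-0.023, 0, -0.003], "angular": [0, 0, 0]},
    {"claw": 255, "dp": [-0.023, 0, -0.003], "angular": [0, 0, 0]},
    {"claw": 255, "dp": [-0.023, 0, -0.003], "angular": [0, 0, 0]},
    {"claw": 255, "dp": [0, 0, 0], "angular": [0, -5, 0]},
    {"claw": 255, "dp": [0, 0, 0], "angular": [0, -5, 0]},
    {"claw": 255, "dp": [0, 0, 0], "angular": [0, -5, 0]},
    {"claw": 255, "dp": [0, 0, 0], "angular": [0, -5, 0]},
    {"claw": 255, "dp": [0, 0, 0], "angular": [0, -5, 0]},
  ],
)

```text
clock: 14.4
tcp_pos: [0.5542, -0.0677, 0.3135]
orientation: [0.517, 0.163, 0.834, -0.102]
wrist_force: [1.3, -0.4, 1.0]
finger_gap: 0.0268
```

```bash
python3 -c "
from h import *
go([.54,-.06,.25])"
```

```text
t 14.4 tcp [ 0.5542 -0.0677  0.3135] F [ 1.34 -0.44  1.05] gap 0.0268 j [-0.16 -0.35 -1.02 -0.21 -0.2   0.1 ]
toolx yaw 158.11 tool z [ 0.8293 -0.3382 -0.4448]
shift [0.064  0.0019 0.0138]
```

```bash
python3 - <<'E'
from h import *
from scipy.optimize import least_squares
# j2,j3,j4,r,z  (tool in arm plane)
D=np.array([[.314,.045,1.3036,.5745,.2384],[.08,-.25,1.25,.4533,.2391],[.24,-.22,1.11,.5184,.1701],[.39,-.32,.85,.5527,.0555],[.44,-.37,.76,.5491,.0132],[.30,-.36,.91,.5182,.089],[.45,-.31,.81,.5649,.0279],[.49,-.23,.85,.594,.0287],[-.33,-.87,.32,.4928,.2297],[-.35,-1.02,-.21,.5583,.3135]])
def fk(p,j2,j3,j4):
    h,a,al,b,be,L,off=p;t=j2-j3+j4
    A=j2+al;B=j2-j3+be
    r=off+a*np.sin(A)+b*np.cos(B)+L*np.cos(t);z=h+a*np.cos(A)-b*np.sin(B)-L*np.sin(t);return r,z
def res(p):
    r,z=fk(p,D[:,0],D[:,1],D[:,2]);return np.r_[r-D[:,3],z-D[:,4],.05*(p-p0)]
p0=np.array([.27,.29,.18,.35,.2,.25,0]);s=least_squares(res,p0);p=s.x;print(p.round(3),np.abs(s.fun[:20]).max())
for z in(.2,.25,.3,.35,.4):
  for r in(.5,.55,.6,.65,.7):
    q=least_squares(lambda q:np.array(fk(p,q[0],q[1],-q[0]+q[1]))-[r,z],[-.2,-.8]);print(z,r,q.x.round(2),(q.x[1]-q.x[0]).round(2),round(q.cost,6))
E
```

```text
[ 0.229  0.509  0.016  0.408 -0.115  0.412  0.009] 0.004130509921523862
0.2 0.5 [ 1.9 -1.7] -3.61 0.00015
0.2 0.55 [ 2.38 -1.89] -4.27 0.0
0.2 0.6 [ 0.89 -1.37] -2.26 0.0
0.2 0.65 [ 0.78 -1.24] -2.02 0.0
0.2 0.7 [ 0.73 -1.12] -1.85 0.0
0.25 0.5 [ 1.29 -1.7 ] -2.99 0.000191
0.25 0.55 [ 0.79 -1.52] -2.31 0.0
0.25 0.6 [ 0.62 -1.37] -1.99 0.0
0.25 0.65 [ 0.56 -1.25] -1.81 0.0
0.25 0.7 [ 0.55 -1.12] -1.67 0.0
0.3 0.5 [ 0.54 -1.63] -2.17 0.0
0.3 0.55 [ 0.35 -1.47] -1.81 0.0
0.3 0.6 [ 0.33 -1.34] -1.67 0.0
0.3 0.65 [ 0.35 -1.22] -1.57 0.0
0.3 0.7 [ 0.38 -1.1 ] -1.48 0.0
0.35 0.5 [-0.13 -1.48] -1.35 0.0
0.35 0.55 [-0.01 -1.38] -1.37 0.0
0.35 0.6 [ 0.07 -1.28] -1.35 0.0
0.35 0.65 [ 0.15 -1.17] -1.32 0.0
0.35 0.7 [ 0.22 -1.06] -1.28 0.0
0.4 0.5 [-0.42 -1.35] -0.93 0.0
0.4 0.55 [-0.25 -1.28] -1.03 0.0
0.4 0.6 [-0.12 -1.2 ] -1.08 0.0
0.4 0.65 [-0.02 -1.11] -1.09 0.0
0.4 0.7 [ 0.08 -1.01] -1.08 0.0
```

A level tool needs more reach and height to keep joint 3 off its limit, so I'll go to about (0.69, -0.11, 0.46) first.

```bash
python3 -c "
from h import *
go([.69,-.11,.46])"
```

```text
t 14.4 tcp [ 0.5542 -0.0677  0.3135] F [ 1.34 -0.44  1.05] gap 0.0268 j [-0.16 -0.35 -1.02 -0.21 -0.2   0.1 ]
toolx yaw 158.11 tool z [ 0.8293 -0.3382 -0.4448]
shift [-0.1943  0.0117  0.0617]
```

play_rows(
  steps=[
    {"claw": 255, "dp": [-0.024, 0.001, 0.008], "angular": [0, 0, 0]},
    {"claw": 255, "dp": [-0.024, 0.001, 0.008], "angular": [0, 0, 0]},
    {"claw": 255, "dp": [-0.024, 0.001, 0.008], "angular": [0, 0, 0]},
    {"claw": 255, "dp": [-0.024, 0.001, 0.008], "angular": [0, 0, 0]},
    {"claw": 255, "dp": [-0.024, 0.002, 0.008], "angular": [0, 0, 0]},
    {"claw": 255, "dp": [-0.024, 0.002, 0.008], "angular": [0, 0, 0]},
    {"claw": 255, "dp": [-0.024, 0.002, 0.008], "angular": [0, 0, 0]},
    {"claw": 255, "dp": [-0.024, 0.002, 0.006], "angular": [0, 0, 0]},
  ],
)

```text
clock: 15.07
tcp_pos: [0.69, -0.1092, 0.4516]
orientation: [0.512, 0.162, 0.837, -0.102]
wrist_force: [-0.4, -0.0, -0.3]
finger_gap: 0.0273
```

play_rows(
  steps=[
    {"claw": 255, "dp": [0, 0, 0], "angular": [0, -4, 0]},
    {"claw": 255, "dp": [0, 0, 0], "angular": [0, -4, 0]},
    {"claw": 255, "dp": [0, 0, 0], "angular": [0, -4, 0]},
    {"claw": 255, "dp": [0, 0, 0], "angular": [0, -4, 0]},
    {"claw": 255, "dp": [0, 0, 0], "angular": [0, -4, 0]},
    {"claw": 255, "dp": [0, 0, 0], "angular": [0, -4, 0]},
    {"claw": 255, "dp": [0, 0, 0], "angular": [0, 0, 0]},
    {"claw": 255, "dp": [0, 0, 0], "angular": [0, 0, 0]},
  ],
)

```text
clock: 15.73
tcp_pos: [0.6889, -0.1089, 0.4474]
orientation: [0.673, 0.138, 0.715, -0.133]
wrist_force: [0.9, -0.8, -1.1]
finger_gap: 0.0269
```

```bash
cat >> h.py <<'E'
def upright():
    s,R=tool();M=R.as_matrix();a=Rn.align_vectors([[0,0,-1]],[M[:,0]])[0]
    print("tool x",M[:,0].round(4),"turn to upright (tool axes)",np.degrees(R.inv().apply(a.as_rotvec())).round(2))
E
python3 -c "
from h import *
go([.69,-.11,.46]);upright()"
```

```text
t 15.73 tcp [ 0.6889 -0.1089  0.4474] F [ 0.91 -0.79 -1.09] gap 0.0269 j [-0.19 -0.07 -0.94 -0.81 -0.19  0.01]
toolx yaw 162.56 tool z [ 0.9251 -0.375  -0.0595]
shift [-0.0126 -0.0007  0.0007]
tool x [-0.0569  0.0179 -0.9982] turn to upright (tool axes) [ 0.   -3.41  0.28]
```

play_rows(
  steps=[
    {"claw": 255, "dp": [-0.006, 0, 0], "angular": [0, -1.7, 0.15]},
    {"claw": 255, "dp": [-0.006, 0, 0], "angular": [0, -1.7, 0.15]},
    {"claw": 255, "dp": [0, 0, 0], "angular": [0, 0, 0]},
    {"claw": 255, "dp": [0, 0, 0], "angular": [0, 0, 0]},
    {"claw": 255, "dp": [0, 0, 0], "angular": [0, 0, 0]},
    {"claw": 255, "dp": [0, 0, 0], "angular": [0, 0, 0]},
    {"claw": 255, "dp": [0, 0, 0], "angular": [0, 0, 0]},
    {"claw": 255, "dp": [0, 0, 0], "angular": [0, 0, 0]},
  ],
)

```text
clock: 16.4
tcp_pos: [0.6893, -0.109, 0.463]
orientation: [0.696, 0.135, 0.692, -0.135]
wrist_force: [-1.2, -0.1, -0.7]
finger_gap: 0.027
```

```bash
python3 - <<'E'
from h import *
go([.69,-.11,.46]);upright()
t=env.get_state()["tcp_pos"]
for n in("top","side"):
    p,d=env.read_camera(n);c=env.calibration(n);q=np.linalg.inv(c["world_from_camera"])@np.r_[t,1]
    u,v=int(c["fx"]*q[0]/q[2]+c["cx"]),int(c["fy"]*q[1]/q[2]+c["cy"]);print(n,u,v)
    cv2.imwrite(f"pics/end_{n}.png",p[:,:,::-1])
    a=p[max(v-50,0):v+50,max(u-60,0):u+60];cv2.imwrite(f"pics/endc_{n}.png",cv2.resize(a,None,fx=5,fy=5,interpolation=cv2.INTER_CUBIC)[:,:,::-1])
E
```

```text
t 16.4 tcp [ 0.6893 -0.109   0.463 ] F [-1.18 -0.08 -0.74] gap 0.027 j [-0.19 -0.05 -0.96 -0.92 -0.19 -0.  ]
toolx yaw -11.95 tool z [ 0.9268 -0.3756  0.0059]
shift [ 0.003  -0.0006  0.001 ]
tool x [ 0.0058 -0.0012 -1.    ] turn to upright (tool axes) [-0.    0.34 -0.06]
top 226 -37
side 181 0
```

View pics/endc_top.png

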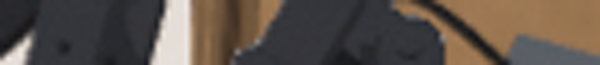

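View pics/endc_side.png

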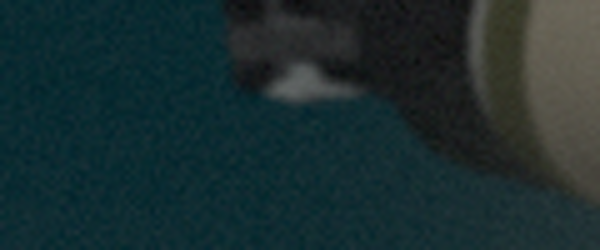

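View pics/end_top.png

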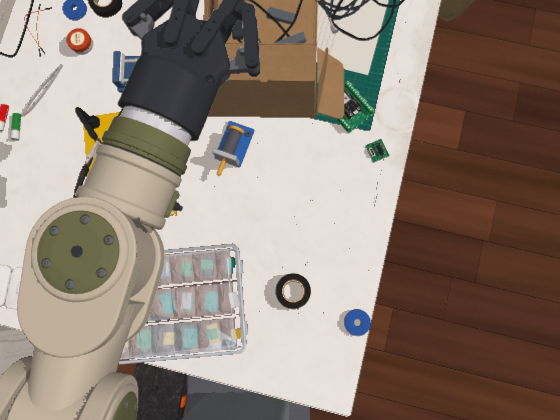

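The end views show the tape, reel, driver board, terminal board and feeler where they were. The spacer is still gripped, with its lower end level between the fingers at about (310,85) in the side crop. I'll make a small last trim and hand in.

play_rows(
  steps=[
    {"claw": 255, "dp": [0, 0, 0], "angular": [0, 0.3, 0]},
    {"claw": 255, "dp": [0, 0, 0], "angular": [0, 0, 0]},
    {"claw": 255, "dp": [0, 0, 0], "angular": [0, 0, 0]},
    {"claw": 255, "dp": [0, 0, 0], "angular": [0, 0, 0]},
    {"claw": 255, "dp": [0, 0, 0], "angular": [0, 0, 0]},
    {"claw": 255, "dp": [0, 0, 0], "angular": [0, 0, 0]},
    {"claw": 255, "dp": [0, 0, 0], "angular": [0, 0, 0]},
    {"claw": 255, "dp": [0, 0, 0], "angular": [0, 0, 0]},
  ],
)

```text
clock: 17.17
tcp_pos: [0.6893, -0.1091, 0.4626]
orientation: [0.694, 0.136, 0.694, -0.135]
wrist_force: [0.3, 0.5, -1.5]
finger_gap: 0.0267
```

```bash
python3 -c "
from h import *
upright();print(env.get_state()['finger_gap']);print(env.hand_in())"
```

```text
tool x [ 8.e-04  7.e-04 -1.e+00] turn to upright (tool axes) [-0.    0.03 -0.05]
0.026739501218894093
the job is handed in; nothing more can be done
None
```

The job is handed in at about 17 s: the spacer is held upright at z ≈ 0.46 m with the deep hole pointing up, judging by which end I felt. I never saw the hole itself from above, because the final pose lies outside the top camera's view.

- **Finding the hole:** The first end I tried was the deep one. There was almost no force at 47 mm from the stop and about 1 N at 36 mm. It then stopped dead at about 30.6 mm, where pushing further raised the force from 5.5 to 9.7 N with no movement. I held it there at about 8–9 N for roughly 2 s, then backed straight off and lifted.
- **Disagreement:** That hard stop came 2.6 mm earlier than my camera estimate of 28 mm. I put this down to camera calibration and grip offset. I judged "square" from the tool angle and steady forces, not by seeing the contact.
- **Final pose:** The tool is within 0.1° of upright, the finger gap is steady at 27 mm, and the side view shows the spacer's lower end level. It is this high because joint 3 was close to its limit with the tool level any lower.
- **Other things on the table:** The last top view shows the tape, reel, both boards and the feeler where they started. I checked this by eye only.

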